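Open the child-resistant solvent tin

TASK

Open the solvent tin in the bench cradle: press its child-resistant black cap down while turning it counter-clockwise until it comes free, then lift it off and set it down, right way up, flat in the steel parts tray. Press only as hard as the cap needs, never forcing or yanking it, put the cap down rather than dropping it, and leave the other things where they are.

Things in the scene. Friction and masses are not known exactly. Their poses are not given: they have to be found in the camera images.
- cap_center (a point): Centre, half-way up, of the black ribbed child-resistant cap, a cylinder 56 mm across and 48 mm tall (from 24 mm below to 24 mm above this point), upright on a tin 84 mm across; about 0.12 kg. z is its axis, up; x turns with the INNER cap. One grips the outer shell, which can be pushed down and spun without moving the inner cap; unpressed it only ratchets.
- cap: The same inner cap; origin 26.5 mm below point cap_center, at its underside. To drive it, push the shell down: it yields at 12 N, then 0.1 N more per mm, over 1.5 to 17.5 mm, unknown beforehand, until teeth meet and force rises steeply. They may land tip on tip and drop 1.6 mm once turned. 15 to 19 N keeps them in mesh; 23 N crushes the seal.
- cap_top (a point): Middle of the cap's top face when it is not pressed, 24 mm above point cap_center (moves with the inner cap). Kept pressed and turned counter-clockwise seen from above, the inner cap follows after up to 30 degrees of lost motion (12 teeth); it must itself turn 40 to 50 degrees and stays free to lift up to 120 degrees. With the push let off, turning back ratchets, so several bites are possible.
- neck (a point): Centre of the rim of the tin's neck (26 mm across, two lugs); z up. With the cap on, cap_center lies 9.5 mm above it. Locked, the cap's x axis is 0.14 to 0.34 rad clockwise of this point's x; a stop prevents more. The cap is free once its x is 0.55 to 1.9 rad counter-clockwise of it. The tin's shoulder is 47 mm below, 32 mm under the cap's shell.
- seal (a point): Middle of the top of the sprung rubber seal in the neck's mouth, hidden under the cap; 2.5 mm above point neck while the cap is on and not pressed. A push of over 8 N squeezes it by 1 mm per 12 N; at 23 N it is crushed (1.3 mm above the neck), which spoils it. Free, it stands 3.2 mm above the neck.
- tin: The silvery solvent tin with a paper band, 84 mm across, 104 mm to the shoulder, fixed in a steel cradle (130 x 120 mm) on the bench: it does not move. Origin at the centre of the cradle's underside.
- tray: A low open steel parts tray, 140 mm (its x) by 170 mm (its y), walls 3 mm thick and 16 mm high, inner floor 3 mm above the bench; origin at the centre of its underside. A socket stands in its corner at about x = +45, y = +60 mm; the rest is empty. With the cap standing in it right way up, the cap's centre lies 29.5 mm above the tray's origin.
- screwdriver: Bystander: a screwdriver lying on the bench; origin under its middle.
- wrench: Bystander: a steel wrench lying on the bench; origin under its middle.
- hammer: Bystander: a hammer lying on the bench; origin under its middle.
- spool: Bystander: a wire spool standing on its flange, 80 mm across, 48 mm tall; origin at the centre of its underside.
- spray: Bystander: a spray can, 58 mm across, 170 mm tall; origin at the centre of its underside.
- jar: Bystander: a glass jar with a steel lid, 70 mm across, 90 mm tall; origin at the centre of its underside.
- offcut: Bystander: a wooden offcut 50 x 220 x 22 mm; origin at the centre of its underside.
- socket: Bystander: a dark steel socket, 24 mm across and 28 mm tall, standing in one corner of the parts tray; origin at the centre of its underside.
There are look-alikes about, which are no part of the job. Leave any brown look-alike of the tin alone. What is shaped like the tray but yellow is not meant.

How it is judged:
By the outcome, as a careful person would: the job done as asked, in the order asked, and still so for the second after the job is handed in, with the robot touching nothing.
It also fails if it takes over 72 s, if anything falls off the work surface, if the arm or the gripper's body presses on something with over 40 N, if the wrist force passes 120 N, or if a joint passes its speed limit or range.

ROBOT

A 6-joint arm with a two-finger parallel gripper is mounted at the origin on the work surface. World frame = base frame: x ahead of the robot, y to its left, z up, the work surface at z = 0. Lengths are in mm, angles in rad, forces in N, time in s.
With the tool pointing down it reaches from about 275 to 750 mm from the base axis. Payload 10.2 kg.
Tool frame: the origin (TCP) lies midway between the tips of the shut fingers; the grasp point (between the pads) lies 19 mm behind it; z points along the fingers, y is the direction in which the jaws open and shut (so a half turn about z gives the same grasp; the last joint's range is limited). The gripper opens to 88 mm and grips with 3 to 60 N. Pads are 18 mm wide; open, the fingers measure 123 mm over their backs; the gripper's body (75 mm by 187 mm) begins 45 mm behind the grasp point.
Start: joints at [0.977, 0.313, 1.498, -0, 1.331, -0.223], TCP at [190.253, 489.321, 238.72] pointing down, gripper open.
Joint ranges: [-2.94, 2.94], [-0.97, 2.17], [0.19, 2.56], [-1.23, 4.37], [0.02, 3.11], [-2.88, 2.88]. Speed limits (rad/s): [2.39, 2.39, 3.01, 3.14, 3.14, 3.14].

INTERFACE

Orientations are given as a rotation vector (axis times angle).
In Python, from cell import status, grab_frame, calibration, order gives the robot as it stands. The module is installed in compiled form; this text tells all that it offers.
- The arm moves only by the tool send_rows, never from a script. Its argument "steps" is a list of rows, each a list of 5 numbers: the opening, from -1 (shut) to 1 (fully open), then the shift along the tool's x, y, z in m, then the turn about the tool's z in degrees. A call has 1 to 20 rows; each row is the pose to reach, as a shift and turn from the pose commanded when the call began, along the tool's axes at that moment; what a row does not reach only later rows make up. A row lasts 1/12 s, in which the tool goes at most 41.7 mm and 7.16 degrees, less where a joint would pass 70% of its speed; a pose out of reach is approached as far as the arm can. A call with a gripper value outside its range is refused whole. The fingers move at their own pace and stop on an object; the grip force is fixed at half the most. Time passes only in rows, so rows that repeat a pose let the fingers close. It gives the time, the measured TCP pose, the force and the opening at its end, in the units of the state.
- status.state(): the state, without advancing time (a new reading comes with each control period).
- grab_frame(name): name is "scene" or "top" or "wrist"; returns the picture (480x640x3 uint8, red, green, blue); there is no depth.
- calibration(name): a dict with "K" (3x3 intrinsics, pixels), "world_to_cam" (4x4, takes a point from world to camera coordinates). Camera axes: x right, y down, z forward; pixel columns grow to the right and rows downward; lengths in mm; the calibration is good to about 2 mm. The wrist camera is an equidistant fisheye: a pixel r from the principal point sees the ray r / f radians off the axis. A picture is of the moment at which its call begins: read the wrist's pose just before it. calibration takes no time and is no camera call; for the wrist camera it gives the pose at the moment of the call.
- order.sign_off(): hands the job in, once; it reports no verdict.
The state is a dict: "t": time; "q": joint angles; "joint_vel": joint speeds; "joint_torque": joint torques, N m; "tool_pos": TCP position; "orientation": TCP orientation; "wrist_force": force on the tool from outside, world axes, zero at the start; "ft_torque": the same for the moment, N m; "finger_gap": finger opening in mm.
Only numpy, scipy, OpenCV 4.12 (cv2) and the standard library are available. Lean on these libraries where they do the work, as an engineer would, in place of code of your own. Each camera call takes 0.05 s, during which the arm holds its last target.

## Working session

There is one attempt and no reset: what is moved stays moved. The work goes in short steps, Python scripts to look and compute and a tool call to move; the robot and the scene stay as the last step left them, time stands still between calls to the robot, and variables do not carry over. Pictures are saved under pics/ and viewed, and the job is handed in when it is done.

Besides the shell and the picture viewer there is one more tool, called after "Emit:" as a command line: name --pt "numbers of a row" for each row, then --argument value for the rest. send_rows: Moves the arm, as the interface text tells. Its arguments: {"type":"object","properties":{"steps":{"type":"array"}},"required":["steps"]}

```bash
mkdir -p pics; python3 - <<'E'
from cell import status, grab_frame, calibration
import cv2,numpy as np
s=status.state();print({k:np.round(v,3).tolist() for k,v in s.items()})
for n in ["scene","top","wrist"]:
    c=calibration(n);print(n,{k:(np.round(v,3).tolist() if not isinstance(v,str) else v) for k,v in c.items()})
    cv2.imwrite(f"pics/{n}0.png",grab_frame(n)[:,:,::-1])
E
```

```text
{'t': 0.0, 'q': [0.977, 0.313, 1.498, 0.0, 1.331, -0.223], 'joint_vel': [0.0, 0.001, 0.0, 0.001, 0.002, -0.001], 'joint_torque': [-0.001, -40.221, -25.227, 0.069, 0.035, -0.0], 'tool_pos': [190.1, 489.124, 238.174], 'orientation': [-0.579, -3.087, 0.002], 'wrist_force': [0.966, 0.261, 0.064], 'ft_torque': [-0.02, 0.028, 0.058], 'finger_gap': 88.026}
scene {'K': [[445.473, 0.0, 333.715], [0.0, 445.473, 243.699], [0.0, 0.0, 1.0]], 'world_to_cam': [[0.171, 0.985, -0.017, -124.427], [0.546, -0.109, -0.83, -207.881], [-0.82, 0.133, -0.557, 1513.39], [0.0, 0.0, 0.0, 1.0]]}
top {'K': [[552.125, 0.0, 330.338], [0.0, 552.125, 235.985], [0.0, 0.0, 1.0]], 'world_to_cam': [[-0.017, -1.0, -0.024, 78.047], [-0.991, 0.02, -0.133, 579.244], [0.133, 0.021, -0.991, 1479.555], [0.0, 0.0, 0.0, 1.0]]}
wrist {'K': [[371.648, 0.0, 324.89], [0.0, 371.648, 242.832], [0.0, 0.0, 1.0]], 'world_to_cam': [[0.362, 0.932, -0.003, -524.533], [0.884, -0.343, 0.316, -43.481], [0.294, -0.117, -0.949, 391.731], [0.0, 0.0, 0.0, 1.0]]}
```

View pics/scene0.png

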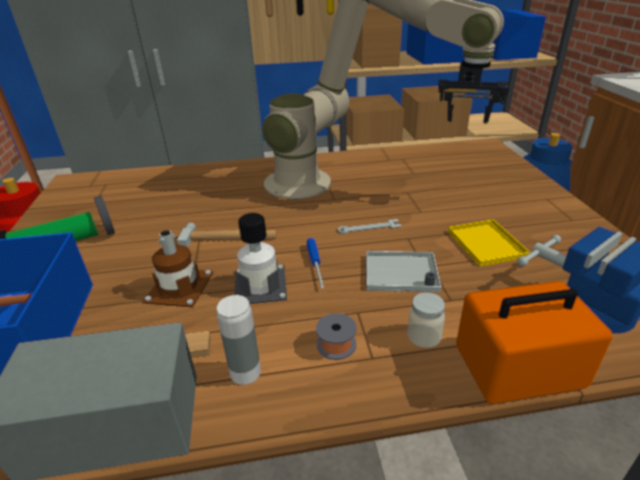

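View pics/top0.png

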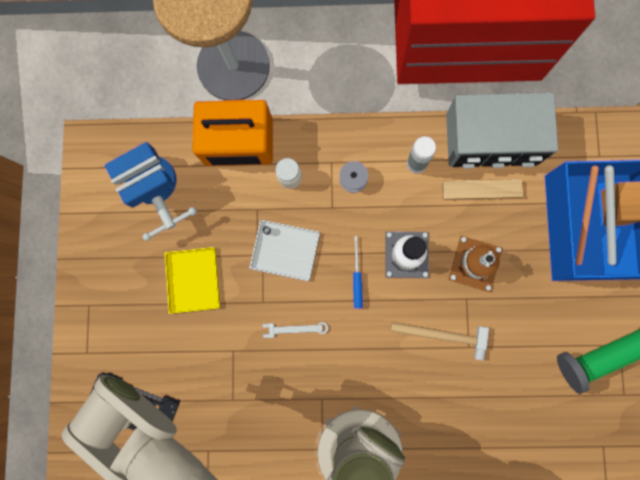

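View pics/wrist0.png

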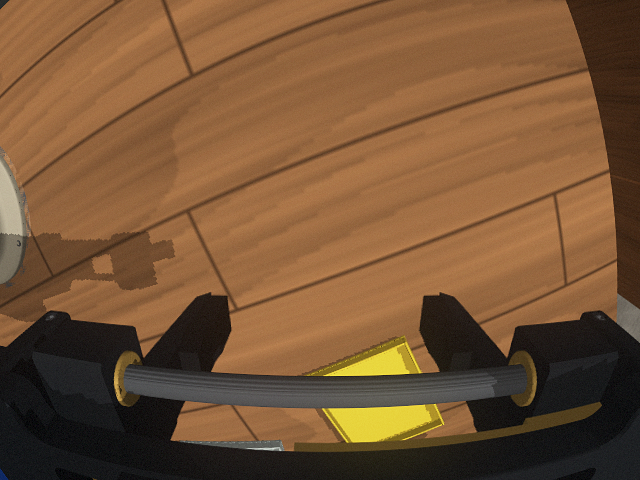

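Candidates for the cap: black cap on the silvery tin, scene (252,228) / top (413,246); the brown look-alike tin at scene (172,255) / top (485,258), which has a pale cap. Candidates for the tray: steel at scene (401,270) / top (285,250); yellow at scene (487,242) / top (193,280). I choose the silvery tin and the steel tray, and check both in a crop.

```bash
python3 - <<'E'
import cv2,numpy as np
s=cv2.imread("pics/scene0.png");t=cv2.imread("pics/top0.png")
a=cv2.resize(s[205:305,210:310],(400,400),interpolation=cv2.INTER_CUBIC)
b=cv2.resize(t[220:290,375:445],(400,400),interpolation=cv2.INTER_CUBIC)
c=cv2.resize(t[210:290,240:330],(400,356),interpolation=cv2.INTER_CUBIC)
c=cv2.copyMakeBorder(c,0,44,0,0,cv2.BORDER_CONSTANT)
cv2.imwrite("pics/crop0.png",np.hstack([a,b]));cv2.imwrite("pics/crop1.png",c)
E
```

```text
(no output)
```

View pics/crop0.png

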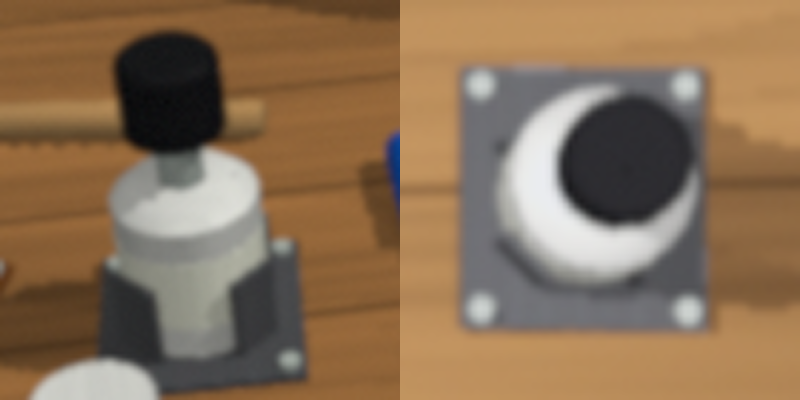

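View pics/crop1.png

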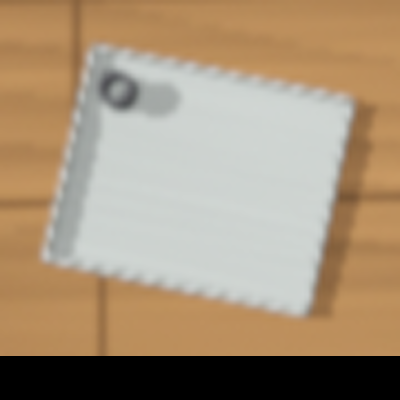

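```bash
cat > h.py <<'E'
import numpy as np
from cell import calibration
def proj(n,P):
    c=calibration(n);K=np.array(c["K"]);T=np.array(c["world_to_cam"])
    P=np.atleast_2d(P);q=P@T[:3,:3].T+T[:3,3];p=q@K.T;return p[:,:2]/p[:,2:]
def ray(n,uv,z):
    c=calibration(n);K=np.array(c["K"]);T=np.array(c["world_to_cam"])
    d=T[:3,:3].T@np.linalg.inv(K)@np.array([uv[0],uv[1],1.]);o=-T[:3,:3].T@T[:3,3]
    return o+d*(z-o[2])/d[2]
E
python3 - <<'E'
import cv2,numpy as np
from h import *
from scipy.optimize import least_squares
im={n:cv2.imread(f"pics/{n}0.png") for n in("scene","top")}
box={"scene":(210,205,300,248),"top":(395,225,440,275)}
th=np.linspace(0,2*np.pi,120);cir=np.c_[np.cos(th),np.sin(th)]*28
ext={}
def stats(pts):
    h=cv2.convexHull(pts.astype(np.float32));m=cv2.moments(h);return np.array([m['m10']/m['m00'],m['m01']/m['m00'],np.sqrt(m['m00'])])
for n in im:
    x0,y0,x1,y1=box[n];g=im[n][y0:y1,x0:x1].max(2);mk=((g<60)*255).astype(np.uint8)
    k,l,s,c=cv2.connectedComponentsWithStats(mk);i=1+s[1:,4].argmax()
    a=s[i];ext[n]=np.array([c[i][0]+x0,c[i][1]+y0,np.sqrt(a[4])]);print(n,a[:4]+[x0,y0,0,0],ext[n])
    
def f(p):
    r=[]
    for n in im:
        P=np.vstack([np.c_[cir+p[:2],np.full(120,p[2]+d)] for d in(-24,24)])
        s=stats(proj(n,P));r+=list((s-ext[n])[:2]) if n in("scene","top") else []
    return np.array(r)
r=least_squares(f,[450,-150,160]);print("cap_center",r.x,r.fun)
print("top-img ray at z184.5",ray("top",(414.5,248),184.5), "r",np.hypot(*r.x[:2]))
for z in (155,160,165,170):
    rr=least_squares(lambda q:f([q[0],q[1],z]),[450,-150]);print(z,rr.x,rr.fun)
cx=[(481,85),(686,85),(481,310),(688,312)]
print("cradle",np.mean([ray("top",(375+(a-400)*.175,220+b*.175),12) for a,b in cx],0))
cn=[(95,45),(354,98),(310,316),(42,260)]
q=[ray("top",(240+a*.225,210+b*.225),16) for a,b in cn]
print("tray corners",np.round(q,1).tolist(),"c",np.mean(q,0),[np.linalg.norm(q[i]-q[i-1]) for i in range(4)])
print("socket",ray("top",(240+119*.225,210+90*.225),31))
E
```

```text
scene [239 213  27  31] [252.         228.00148588  25.94224354]
top [403 237  23  22] [414.06521739 247.55978261  19.18332609]
cap_center [ 530.59924098 -144.25309437  159.11594352] [-0.21662694 -0.01642504 -0.25138392 -0.02895246]
top-img ray at z184.5 [ 526.97078018 -143.15215024  184.5       ] r 549.8586270660203
155 [ 529.73416142 -144.90387419] [-0.30034363  1.4110473  -0.18550402  0.49122428]
160 [ 530.88160331 -144.23475068] [-0.25404437 -0.29537974 -0.2185665  -0.1801524 ]
165 [ 532.55845082 -143.89815288] [-0.35744727 -1.87317562 -0.12672394 -1.06877001]
170 [ 534.57089271 -143.18357447] [-0.28162006 -3.40314519 -0.19137264 -2.09438893]
cradle [ 527.95060311 -144.80060496   12.        ]
tray corners [[632.7, 261.2, 16.0], [595.5, 97.6, 16.0], [459.0, 127.0, 16.0], [497.0, 294.5, 16.0]] c [546.02113524 195.10314194  16.        ] [np.float64(139.70555216743173), np.float64(167.77253986527631), np.float64(139.62101246853288), np.float64(171.80145175795505)]
socket [601.34624602 243.97079271  31.        ]
```

```bash
cat >> h.py <<'E'
from cell import status
from scipy.spatial.transform import Rotation as Ro
def st():
    s=status.state();R=Ro.from_rotvec(s["orientation"]).as_matrix()
    print("t %.2f"%s["t"],"q",np.round(s["q"],3),"tcp",np.round(s["tool_pos"],2),"F",np.round(s["wrist_force"],2),"M",np.round(s["ft_torque"],3),"gap %.2f"%s["finger_gap"])
    print("x",np.round(R[:,0],4),"y",np.round(R[:,1],4),"z",np.round(R[:,2],4));return s,R
def go(tgt):
    s,R=st();d=R.T@(np.array(tgt)-s["tool_pos"]);print("tool shift m",np.round(d/1000,4));return d
E
python3 -c "
from h import *
go([530,-144,260])"
```

```text
t 0.15 q [ 0.977  0.313  1.498  0.     1.331 -0.223] tcp [190.14 489.18 238.33] F [ 0.28  0.14 -0.53] M [-0.008  0.033  0.028] gap 88.20
x [-9.320e-01  3.624e-01  2.000e-04] y [ 3.624e-01  9.320e-01 -9.000e-04] z [-5.e-04 -7.e-04 -1.e+00]
tool shift m [-0.5462 -0.467  -0.0214]
```

Emit:
send_rows --pt "1 -0.027 -0.023 -0.0214 6" --pt "1 -0.055 -0.047 -0.0214 12" --pt "1 -0.082 -0.07 -0.0214 18" --pt "1 -0.109 -0.093 -0.0214 24" --pt "1 -0.137 -0.117 -0.0214 30" --pt "1 -0.164 -0.14 -0.0214 36" --pt "1 -0.191 -0.163 -0.0214 42" --pt "1 -0.218 -0.187 -0.0214 48" --pt "1 -0.246 -0.21 -0.0214 54" --pt "1 -0.273 -0.234 -0.0214 60" --pt "1 -0.3 -0.257 -0.0214 66" --pt "1 -0.328 -0.28 -0.0214 72" --pt "1 -0.355 -0.304 -0.0214 78" --pt "1 -0.382 -0.327 -0.0214 84" --pt "1 -0.41 -0.35 -0.0214 90" --pt "1 -0.437 -0.374 -0.0214 96" --pt "1 -0.464 -0.397 -0.0214 102" --pt "1 -0.492 -0.42 -0.0214 108" --pt "1 -0.519 -0.444 -0.0214 114" --pt "1 -0.546 -0.467 -0.0214 118"

```text
t: 1.82
tool_pos: [530.4, -145.6, 259.8]
orientation: [-2.948, -1.085, 0.0]
wrist_force: [0.1, 0.0, -0.3]
finger_gap: 87.9
```

Emit:
send_rows --pt "1 0 0 0 0" --pt "1 0 0 0 0" --pt "1 0 0 0 0"

```text
t: 2.07
tool_pos: [529.6, -143.2, 259.8]
orientation: [-2.944, -1.095, 0.001]
wrist_force: [0.1, 0.3, -0.8]
finger_gap: 88.4
```

```bash
python3 - <<'E'
from h import *
import cv2
from cell import grab_frame
go([530,-144,260])
c=calibration("wrist");T=np.array(c["world_to_cam"]);np.save("Tw1.npy",T)
print("cam",-T[:3,:3].T@T[:3,3])
cv2.imwrite("pics/wrist1.png",grab_frame("wrist")[:,:,::-1])
E
```

```text
t 2.07 q [-0.478  0.352  1.389  0.     1.402  0.381] tcp [ 529.6  -143.22  259.84] F [ 0.13  0.34 -0.75] M [-0.034  0.143  0.014] gap 88.36
x [ 7.569e-01  6.535e-01 -2.000e-04] y [ 0.6535 -0.7569 -0.001 ] z [-8.e-04  6.e-04 -1.e+00]
tool shift m [-0.0002  0.0008 -0.0002]
cam [592.80081025 -88.65972569 405.58206977]
```

View pics/wrist1.png

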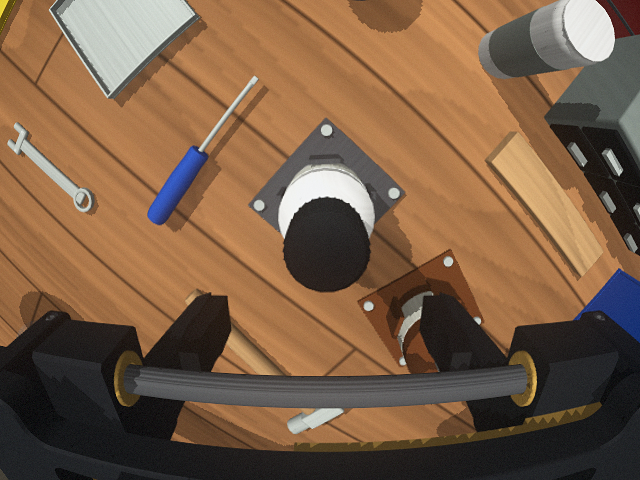

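```bash
cat >> h.py <<'E'
def fish(P,T,K=None):
    K=np.array(calibration("wrist")["K"]) if K is None else K
    q=np.atleast_2d(P)@T[:3,:3].T+T[:3,3];r=np.hypot(q[:,0],q[:,1]);a=np.arctan2(r,q[:,2])/np.maximum(r,1e-9)
    return np.c_[K[0,0]*a*q[:,0]+K[0,2],K[1,1]*a*q[:,1]+K[1,2]]
th=np.linspace(0,2*np.pi,120);cir=np.c_[np.cos(th),np.sin(th)]*28
E
python3 - <<'E'
import cv2
from h import *
from scipy.optimize import least_squares
T=np.load("Tw1.npy");im=cv2.imread("pics/wrist1.png")
x0,y0,x1,y1=265,185,385,300
g=im[y0:y1,x0:x1].max(2);mk=((g<62)*255).astype(np.uint8)
mk=cv2.morphologyEx(mk,cv2.MORPH_OPEN,np.ones((5,5)))
k,l,s,c=cv2.connectedComponentsWithStats(mk);i=1+s[1:,4].argmax();print(s[i],c[i]+[x0,y0])
h=cv2.convexHull(np.argwhere(l==i)[:,::-1].astype(np.float32)+[x0,y0]).astype(np.float32)
b=cv2.boundingRect(h);meas=np.array([b[0],b[1],b[0]+b[2]-1,b[1]+b[3]-1,c[i][0]+x0,c[i][1]+y0]);print(meas)
def f(p):
    P=np.vstack([np.c_[cir+p[:2],np.full(120,p[2]+d)] for d in(-24,24)])
    u=fish(P,T);hh=cv2.convexHull(u.astype(np.float32));m=cv2.moments(hh)
    return np.array([u[:,0].min(),u[:,1].min(),u[:,0].max(),u[:,1].max(),m['m10']/m['m00'],m['m01']/m['m00']])-meas
for z in (155,158,160.5,163,166):
    r=least_squares(lambda q:f([*q,z]),[530,-144],diff_step=1e-4);print(z,r.x,np.round(r.fun,1))
E
```

```text
[  19   13   86   94 6376] [326.35790464 245.15950439]Traceback (most recent call last):
  File "<stdin>", line 9, in <module>
cv2.error: OpenCV(4.12.0) /io/opencv/modules/imgproc/src/convhull.cpp:143: error: (-215:Assertion failed) total >= 0 && (depth == CV_32F || depth == CV_32S) in function 'convexHull'
```

```bash
python3 - <<'E'
import cv2
from h import *
from scipy.optimize import least_squares
T=np.load("Tw1.npy")
meas=np.array([284,198,369,291,326.36,245.16])
def f(p):
    P=np.vstack([np.c_[cir+p[:2],np.full(120,p[2]+d)] for d in(-24,24)])
    u=fish(P,T);hh=cv2.convexHull(u.astype(np.float32));m=cv2.moments(hh)
    return np.array([u[:,0].min(),u[:,1].min(),u[:,0].max(),u[:,1].max(),m['m10']/m['m00'],m['m01']/m['m00']])-meas
for z in (155,158,160.5,163,166):
    r=least_squares(lambda q:f([*q,z]),[530,-144],diff_step=1e-4);print(z,r.x,np.round(r.fun,1))
E
```

```text
155 [ 529.81426346 -144.01137666] [-0.4 -1.6  0.4  1.3  0.1  0.3]
158 [ 530.59839622 -143.32158277] [-1.  -2.1  0.9  1.8  0.1  0.4]
160.5 [ 531.2521108  -142.74656173] [-1.5 -2.6  1.4  2.3  0.1  0.4]
163 [ 531.90575572 -142.17143503] [-2.  -3.1  1.9  2.8  0.1  0.4]
166 [ 532.69131735 -141.48193198] [-2.6 -3.7  2.5  3.5  0.1  0.5]
```

The wrist view shows the black cap at (326,245), centred between the fingers. It puts the cap centre at about (530.5,-143.5,159.5), agreeing with the triangulation (530.6,-144.3,159) and the 160.5 expected. Descending around it with the gripper open.

Emit:
send_rows --pt "1 0 0.001 0.015 0" --pt "1 0 0.001 0.03 0" --pt "1 0 0.001 0.045 0" --pt "1 0 0.001 0.055 0" --pt "1 0 0.001 0.065 0" --pt "1 0 0.001 0.075 0" --pt "1 0 0.001 0.085 0" --pt "1 0 0.001 0.095 0" --pt "1 0 0.001 0.105 0" --pt "1 0 0.001 0.11 0" --pt "1 0 0.001 0.114 0" --pt "1 0 0.001 0.114 0" --pt "1 0 0.001 0.114 0"

```text
t: 3.2
tool_pos: [530.7, -144.7, 146.3]
orientation: [2.945, 1.094, 0.0]
wrist_force: [-0.4, 0.5, 0.5]
finger_gap: 88.2
```

```bash
python3 - <<'E'
from h import *
import cv2
from cell import grab_frame
go([530.4,-143.8,146])
T=np.array(calibration("wrist")["world_to_cam"]);np.save("Tw2.npy",T)
cv2.imwrite("pics/wrist2.png",grab_frame("wrist")[:,:,::-1])
E
```

```text
t 3.20 q [-0.479  0.455  1.547 -0.     1.14   0.38 ] tcp [ 530.71 -144.66  146.28] F [-0.4   0.5   0.48] M [-0.046  0.189 -0.002] gap 88.20
x [7.576e-01 6.528e-01 1.000e-04] y [ 6.528e-01 -7.576e-01  3.000e-04] z [ 3.e-04 -2.e-04 -1.e+00]
tool shift m [ 0.0003 -0.0009  0.0003]
```

View pics/wrist2.png

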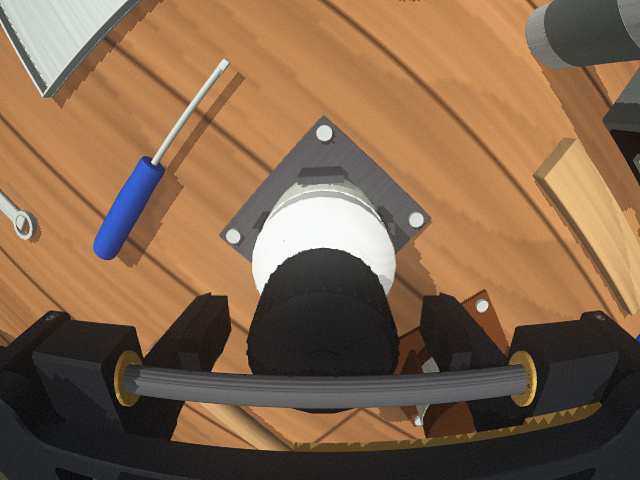

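The cap sits at columns 247–398 (middle 322.5), while the fingers' middle is at 325.5, so it is about 1 mm to the −y side. I correct that and then close.

Emit:
send_rows --pt "1 0 -0.001 0 0" --pt "1 0 -0.001 0 0" --pt "0.3 0 -0.001 0 0" --pt "0.2 0 -0.001 0 0" --pt "-1 0 -0.001 0 0" --pt "-1 0 -0.001 0 0" --pt "-1 0 -0.001 0 0" --pt "-1 0 -0.001 0 0" --pt "-1 0 -0.001 0 0" --pt "-1 0 -0.001 0 0" --pt "-1 0 -0.001 0 0" --pt "-1 0 -0.001 0 0"

```text
t: 4.25
tool_pos: [529.9, -143.8, 146.1]
orientation: [-2.945, -1.094, 0.0]
wrist_force: [-0.9, 0.4, -0.6]
finger_gap: 55.5
```

```bash
python3 -c "
from h import *
st()"
```

```text
t 4.25 q [-0.478  0.453  1.55  -0.     1.138  0.381] tcp [ 529.89 -143.79  146.09] F [-0.85  0.44 -0.58] M [-0.098  0.124 -0.005] gap 55.54
x [ 7.575e-01  6.528e-01 -1.000e-04] y [ 6.528e-01 -7.575e-01 -1.000e-04] z [-1.e-04  0.e+00 -1.e+00]
```

Emit:
send_rows --pt "-1 0 0 0.0003 0" --pt "-1 0 0 0.0006 0" --pt "-1 0 0 0.001 0" --pt "-1 0 0 0.001 0"

```text
t: 4.58
tool_pos: [530.0, -143.8, 145.8]
orientation: [2.945, 1.094, 0.0]
wrist_force: [-2.5, 1.3, 6.8]
finger_gap: 55.7
```

Emit:
send_rows --pt "-1 0 0 0.0003 0" --pt "-1 0 0 0.0006 0" --pt "-1 0 0 0.0006 0"

```text
t: 4.83
tool_pos: [530.0, -143.8, 145.6]
orientation: [2.944, 1.094, 0.001]
wrist_force: [-3.4, 2.8, 9.5]
finger_gap: 55.6
```

Emit:
send_rows --pt "-1 0 0 0.0003 0" --pt "-1 0 0 0.0006 0" --pt "-1 0 0 0.0006 0"

```text
t: 5.08
tool_pos: [530.0, -143.8, 145.2]
orientation: [2.944, 1.094, 0.001]
wrist_force: [-4.8, 1.9, 11.6]
finger_gap: 55.5
```

Emit:
send_rows --pt "-1 0 0 0.0004 0" --pt "-1 0 0 0.0008 0" --pt "-1 0 0 0.0008 0"

```text
t: 5.33
tool_pos: [530.0, -143.8, 144.4]
orientation: [2.944, 1.094, 0.001]
wrist_force: [-5.3, 1.9, 12.1]
finger_gap: 55.5
```

Emit:
send_rows --pt "-1 0 0 0.0004 0" --pt "-1 0 0 0.0008 0" --pt "-1 0 0 0.0008 0"

```text
t: 5.58
tool_pos: [530.0, -143.8, 143.6]
orientation: [2.944, 1.094, 0.001]
wrist_force: [-4.5, 1.6, 10.7]
finger_gap: 55.7
```

Emit:
send_rows --pt "-1 0 0 0.0005 0" --pt "-1 0 0 0.001 0" --pt "-1 0 0 0.001 0"

```text
t: 5.83
tool_pos: [530.0, -143.8, 142.6]
orientation: [2.944, 1.094, 0.001]
wrist_force: [-5.3, 2.0, 11.8]
finger_gap: 55.6
```

```bash
python3 - <<'E'
from h import *
import cv2
from cell import grab_frame
st()
T=np.array(calibration("wrist")["world_to_cam"]);np.save("Tw3.npy",T)
cv2.imwrite("pics/wrist3.png",grab_frame("wrist")[:,:,::-1])
E
```

```text
t 5.83 q [-0.478  0.457  1.554 -0.     1.129  0.381] tcp [ 530.04 -143.82  142.58] F [-5.32  1.97 11.8 ] M [0.266 1.003 0.018] gap 55.63
x [7.574e-01 6.530e-01 2.000e-04] y [ 0.653  -0.7574  0.001 ] z [ 8.e-04 -6.e-04 -1.e+00]
```

View pics/wrist3.png

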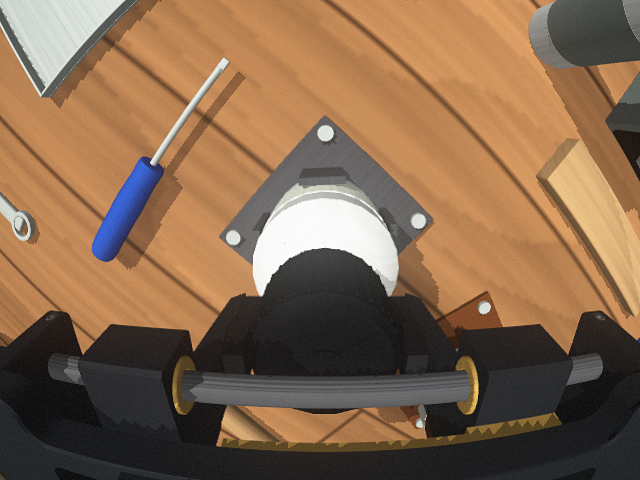

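The jaws hold the cap at columns 250–400. It hasn't moved in the image relative to the fingers (front edge still at row 248), so it yields and doesn't slip. I keep pressing.

Emit:
send_rows --pt "-1 0 0 0.0005 0" --pt "-1 0 0 0.001 0" --pt "-1 0 0 0.001 0"

```text
t: 6.13
tool_pos: [530.0, -143.8, 141.6]
orientation: [2.944, 1.094, 0.001]
wrist_force: [-5.6, 1.8, 12.0]
finger_gap: 55.7
```

Emit:
send_rows --pt "-1 0 0 0.0004 0" --pt "-1 0 0 0.0008 0" --pt "-1 0 0 0.0008 0"

```text
t: 6.38
tool_pos: [530.0, -143.8, 140.8]
orientation: [2.944, 1.094, 0.001]
wrist_force: [-4.8, 2.1, 11.3]
finger_gap: 55.5
```

Emit:
send_rows --pt "-1 0 0 0.0004 0" --pt "-1 0 0 0.0008 0" --pt "-1 0 0 0.0008 0"

```text
t: 6.63
tool_pos: [530.0, -143.8, 140.0]
orientation: [2.944, 1.094, 0.001]
wrist_force: [-4.6, 1.6, 11.8]
finger_gap: 55.7
```

Emit:
send_rows --pt "-1 0 0 0.0004 0" --pt "-1 0 0 0.0008 0" --pt "-1 0 0 0.0008 0"

```text
t: 6.88
tool_pos: [530.0, -143.8, 139.2]
orientation: [2.944, 1.094, 0.001]
wrist_force: [-5.3, 2.3, 12.7]
finger_gap: 55.8
```

Emit:
send_rows --pt "-1 0 0 0.0004 0" --pt "-1 0 0 0.0008 0" --pt "-1 0 0 0.0008 0"

```text
t: 7.13
tool_pos: [530.1, -143.9, 138.5]
orientation: [2.944, 1.094, 0.001]
wrist_force: [-5.0, 1.3, 12.2]
finger_gap: 56.1
```

Emit:
send_rows --pt "-1 0 0 0.0004 0" --pt "-1 0 0 0.0008 0" --pt "-1 0 0 0.0008 0"

```text
t: 7.38
tool_pos: [530.1, -143.8, 137.7]
orientation: [2.944, 1.094, 0.001]
wrist_force: [-5.3, 2.9, 11.4]
finger_gap: 55.7
```

Emit:
send_rows --pt "-1 0 0 0.0004 0" --pt "-1 0 0 0.0008 0" --pt "-1 0 0 0.0008 0"

```text
t: 7.63
tool_pos: [530.0, -143.8, 136.8]
orientation: [2.944, 1.094, 0.001]
wrist_force: [-5.5, 1.9, 12.2]
finger_gap: 55.7
```

Emit:
send_rows --pt "-1 0 0 0.0004 0" --pt "-1 0 0 0.0008 0" --pt "-1 0 0 0.0008 0"

```text
t: 7.88
tool_pos: [530.1, -143.8, 136.2]
orientation: [2.944, 1.094, 0.001]
wrist_force: [-5.1, 1.4, 14.1]
finger_gap: 55.9
```

Emit:
send_rows --pt "-1 0 0 0.0004 0" --pt "-1 0 0 0.0008 0" --pt "-1 0 0 0.0008 0"

```text
t: 8.13
tool_pos: [530.1, -143.9, 135.9]
orientation: [2.944, 1.094, 0.001]
wrist_force: [-8.0, 2.8, 17.8]
finger_gap: 55.5
```

Teeth met about 9 mm in, with force about 17.8 N. Now turning counter-clockwise (negative about tool z) in small steps.

Emit:
send_rows --pt "-1 0 0 0 -2" --pt "-1 0 0 -0.0001 -4" --pt "-1 0 0 -0.0001 -6" --pt "-1 0 0 -0.0001 -8" --pt "-1 0 0 -0.0001 -8"

```text
t: 8.55
tool_pos: [530.2, -144.0, 135.9]
orientation: [2.859, 1.299, 0.002]
wrist_force: [-6.5, 2.0, 16.5]
finger_gap: 55.8
```

```bash
python3 -c "
from h import *
st()"
```

```text
t 8.55 q [-0.478  0.465  1.562 -0.     1.114  0.24 ] tcp [ 530.2  -143.96  135.94] F [-6.51  2.01 16.46] M [0.252 1.175 0.038] gap 55.80
x [6.578e-01 7.532e-01 2.000e-04] y [ 0.7532 -0.6578  0.0019] z [ 0.0015 -0.0011 -1.    ]
```

Emit:
send_rows --pt "-1 0 0 0 -2" --pt "-1 0 0 0 -4" --pt "-1 0 0 0 -6" --pt "-1 0 0 0 -8" --pt "-1 0 0 0 -10" --pt "-1 0 0 0 -10"

```text
t: 9.05
tool_pos: [530.9, -144.3, 136.1]
orientation: [2.733, 1.542, 0.004]
wrist_force: [-2.2, 0.9, 13.9]
finger_gap: 55.5
```

```bash
python3 -c "
from h import *
st()"
```

```text
t 9.05 q [-0.478  0.465  1.561  0.     1.112  0.065] tcp [ 530.94 -144.26  136.14] F [-2.19  0.85 13.86] M [0.095 0.447 0.002] gap 55.46
x [5.172e-01 8.559e-01 3.000e-04] y [ 0.8559 -0.5172  0.0042] z [ 0.0037 -0.0019 -1.    ]
```

Emit:
send_rows --pt "-1 0 0 0.0004 0" --pt "-1 0 0 0.0004 0"

```text
t: 9.22
tool_pos: [531.0, -144.3, 135.9]
orientation: [2.734, 1.539, 0.004]
wrist_force: [-2.2, 1.0, 16.3]
finger_gap: 55.6
```

```bash
python3 -c "
from h import *
st()"
```

```text
t 9.22 q [-0.478  0.465  1.561  0.     1.111  0.067] tcp [ 530.95 -144.27  135.92] F [-2.2   0.96 16.28] M [0.169 0.667 0.01 ] gap 55.64
x [5.186e-01 8.550e-01 3.000e-04] y [ 0.855  -0.5186  0.0043] z [ 0.0038 -0.002  -1.    ]
```

Emit:
send_rows --pt "-1 0 0 0 -2.5" --pt "-1 0 0 0.0001 -5" --pt "-1 0 0 0.0001 -7.5" --pt "-1 0 0 0.0001 -10" --pt "-1 0 0 0.0001 -10"

```text
t: 9.63
tool_pos: [531.4, -144.4, 136.0]
orientation: [2.587, 1.774, 0.004]
wrist_force: [-0.1, 1.2, 15.2]
finger_gap: 55.8
```

```bash
python3 -c "
from h import *
st()"
```

```text
t 9.63 q [-0.478  0.465  1.561  0.     1.11  -0.11 ] tcp [ 531.36 -144.42  136.01] F [-0.13  1.18 15.18] M [ 0.069  0.259 -0.034] gap 55.77
x [ 3.603e-01  9.328e-01 -4.000e-04] y [ 0.9328 -0.3603  0.0056] z [ 0.0051 -0.0024 -1.    ]
```

Emit:
send_rows --pt "-1 0 0 0.0002 -2.5" --pt "-1 0 0 0.0003 -5" --pt "-1 0 0 0.0003 -7.5" --pt "-1 0 0 0.0003 -10" --pt "-1 0 0 0.0003 -10"

```text
t: 10.05
tool_pos: [531.6, -144.5, 135.9]
orientation: [2.422, 1.992, 0.004]
wrist_force: [0.5, 1.1, 16.7]
finger_gap: 56.1
```

```bash
python3 -c "
from h import *
st()"
```

```text
t 10.05 q [-0.478  0.465  1.561  0.     1.109 -0.284] tcp [ 531.57 -144.48  135.91] F [ 0.53  1.12 16.68] M [ 0.15   0.145 -0.028] gap 56.05
x [ 0.1929  0.9812 -0.0015] y [ 0.9812 -0.1929  0.0061] z [ 0.0057 -0.0026 -1.    ]
```

Emit:
send_rows --pt "-1 0 0 0 -2.5" --pt "-1 0 0 0.0001 -5" --pt "-1 0 0 0.0001 -7.5" --pt "-1 0 0 0.0001 -10" --pt "-1 0 0 0.0001 -10"

```text
t: 10.47
tool_pos: [531.7, -144.5, 135.9]
orientation: [2.239, 2.195, 0.004]
wrist_force: [0.7, 1.1, 17.3]
finger_gap: 55.4
```

```bash
python3 -c "
from h import *
st()"
```

```text
t 10.47 q [-0.478  0.465  1.56   0.     1.109 -0.459] tcp [ 531.71 -144.51  135.9 ] F [ 0.73  1.08 17.3 ] M [ 0.09   0.106 -0.047] gap 55.39
x [ 0.0196  0.9998 -0.0027] y [ 0.9998 -0.0195  0.0062] z [ 0.0061 -0.0028 -1.    ]
```

Emit:
send_rows --pt "-1 0 0 0 -2.5" --pt "-1 0 0 0 -5" --pt "-1 0 0 0 -7.5" --pt "-1 0 0 0 -10" --pt "-1 0 0 0 -10"

```text
t: 10.88
tool_pos: [531.7, -144.5, 135.9]
orientation: [2.039, 2.382, 0.003]
wrist_force: [-0.0, -0.7, 16.7]
finger_gap: 56.2
```

```bash
python3 -c "
from h import *
st()"
```

```text
t 10.88 q [-0.478  0.465  1.56   0.     1.109 -0.633] tcp [ 531.75 -144.51  135.91] F [-0.04 -0.66 16.68] M [ 0.06   0.045 -0.02 ] gap 56.17
x [-0.1544  0.988  -0.0037] y [0.988  0.1544 0.0058] z [ 0.0063 -0.0028 -1.    ]
```

Emit:
send_rows --pt "-1 0 0 0 -2.5" --pt "-1 0 0 0 -5" --pt "-1 0 0 0 -7.5" --pt "-1 0 0 0 -10" --pt "-1 0 0 0 -12.5" --pt "-1 0 0 0 -15" --pt "-1 0 0 0 -15"

```text
t: 11.47
tool_pos: [531.8, -144.5, 135.9]
orientation: [1.71, 2.627, 0.002]
wrist_force: [1.6, 0.2, 17.1]
finger_gap: 55.6
```

```bash
python3 -c "
from h import *
st()"
```

```text
t 11.47 q [-0.478  0.465  1.56   0.     1.109 -0.895] tcp [ 531.77 -144.49  135.89] F [ 1.65  0.21 17.07] M [ 0.116 -0.006 -0.021] gap 55.56
x [-0.4049  0.9144 -0.0051] y [0.9144 0.4049 0.0046] z [ 0.0063 -0.0028 -1.    ]
```

Emit:
send_rows --pt "-1 0 0 0 -2.5" --pt "-1 0 0 0 -5" --pt "-1 0 0 0 -7.5" --pt "-1 0 0 0 -10" --pt "-1 0 0 0 -12.5" --pt "-1 0 0 0 -15" --pt "-1 0 0 0 -15"

```text
t: 12.05
tool_pos: [531.8, -144.5, 135.9]
orientation: [1.352, 2.828, 0.0]
wrist_force: [0.2, 0.6, 17.5]
finger_gap: 55.6
```

```bash
python3 -c "
from h import *
st()"
```

```text
t 12.05 q [-0.478  0.466  1.56   0.     1.109 -1.157] tcp [ 531.8  -144.51  135.9 ] F [ 0.23  0.63 17.53] M [ 0.128 -0.052 -0.018] gap 55.62
x [-0.6277  0.7784 -0.0062] y [0.7784 0.6277 0.0032] z [ 0.0064 -0.0029 -1.    ]
```

Emit:
send_rows --pt "-1 0 0 -0.001 0" --pt "-1 0 0 -0.002 0" --pt "-1 0 0 -0.004 0" --pt "-1 0 0 -0.006 0" --pt "-1 0 0 -0.008 0" --pt "-1 0 0 -0.01 0" --pt "-1 0 0 -0.01 0"

```text
t: 12.63
tool_pos: [531.7, -144.5, 145.4]
orientation: [1.356, 2.827, 0.0]
wrist_force: [3.1, -0.9, 10.8]
finger_gap: 55.7
```

Emit:
send_rows --pt "-1 0 0 -0.0005 0" --pt "-1 0 0 -0.001 0" --pt "-1 0 0 -0.001 0"

```text
t: 12.88
tool_pos: [531.6, -144.5, 145.8]
orientation: [1.356, 2.827, 0.0]
wrist_force: [4.5, -1.1, 7.4]
finger_gap: 55.6
```

Emit:
send_rows --pt "-1 0 0 -0.0005 0" --pt "-1 0 0 -0.001 0" --pt "-1 0 0 -0.001 0"

```text
t: 13.13
tool_pos: [530.7, -144.2, 145.9]
orientation: [1.357, 2.83, 0.0]
wrist_force: [4.7, -1.1, 6.2]
finger_gap: 55.6
```

Emit:
send_rows --pt "-1 0 0 -0.0003 0" --pt "-1 0 0 -0.0006 0" --pt "-1 0 0 -0.0006 0"

```text
t: 13.38
tool_pos: [530.2, -144.0, 146.0]
orientation: [1.358, 2.832, -0.0]
wrist_force: [3.5, -1.2, 4.4]
finger_gap: 55.5
```

Emit:
send_rows --pt "-1 0 0 -0.0003 0" --pt "-1 0 0 -0.0005 0" --pt "-1 0 0 -0.0005 0"

```text
t: 13.63
tool_pos: [529.8, -143.8, 146.1]
orientation: [-1.358, -2.832, 0.0]
wrist_force: [3.0, -0.4, 3.4]
finger_gap: 55.5
```

Emit:
send_rows --pt "-1 0 0 -0.0003 0" --pt "-1 0 0 -0.0006 0" --pt "-1 0 0 -0.0006 0"

```text
t: 13.88
tool_pos: [529.5, -143.6, 146.4]
orientation: [-1.358, -2.831, 0.0]
wrist_force: [1.4, -0.7, 0.5]
finger_gap: 55.9
```

```bash
python3 -c "
from h import *
st()"
```

```text
t 13.88 q [-0.478  0.452  1.55  -0.     1.141 -1.155] tcp [ 529.47 -143.58  146.36] F [ 1.42 -0.74  0.53] M [-0.083 -0.115 -0.022] gap 55.86
x [-0.626   0.7798  0.0014] y [ 7.798e-01  6.260e-01 -7.000e-04] z [-1.5e-03  7.0e-04 -1.0e+00]
```

Emit:
send_rows --pt "-1 0 0 -0.0005 0" --pt "-1 0 0 -0.001 0" --pt "-1 0 0 -0.001 0" --pt "-1 0 0 -0.001 0"

```text
t: 14.22
tool_pos: [529.6, -143.6, 147.5]
orientation: [-1.358, -2.832, -0.0]
wrist_force: [0.3, 0.1, -1.7]
finger_gap: 55.8
```

Emit:
send_rows --pt "-1 0 0 -0.0005 0" --pt "-1 0 0 -0.001 0" --pt "-1 0 0 -0.001 0"

```text
t: 14.47
tool_pos: [529.9, -143.8, 148.9]
orientation: [-1.359, -2.833, 0.0]
wrist_force: [0.2, 0.5, -1.2]
finger_gap: 55.9
```

It lifts with only about its own weight (−1.2 N), so it's free. Continuing upward slowly.

Emit:
send_rows --pt "-1 0 0 -0.002 0" --pt "-1 0 0 -0.004 0" --pt "-1 0 0 -0.006 0" --pt "-1 0 0 -0.008 0" --pt "-1 0 0 -0.01 0"

```text
t: 14.88
tool_pos: [529.9, -143.8, 159.1]
orientation: [1.359, 2.833, -0.0]
wrist_force: [-0.2, 0.2, -0.4]
finger_gap: 55.7
```

Emit:
send_rows --pt "-1 0 0 -0.003 0" --pt "-1 0 0 -0.006 0" --pt "-1 0 0 -0.01 0" --pt "-1 0 0 -0.015 0" --pt "-1 0 0 -0.022 0" --pt "-1 0 0 -0.03 0" --pt "-1 0 0 -0.04 0" --pt "-1 0 0 -0.05 0" --pt "-1 0 0 -0.06 0" --pt "-1 0 0 -0.07 0" --pt "-1 0 0 -0.075 0" --pt "-1 0 0 -0.075 0" --pt "-1 0 0 -0.075 0"

```text
t: 15.97
tool_pos: [529.9, -143.8, 233.8]
orientation: [1.359, 2.833, -0.0]
wrist_force: [-0.2, -0.6, -1.0]
finger_gap: 55.5
```

```bash
python3 - <<'E'
from h import *
import cv2
from cell import grab_frame
st()
cv2.imwrite("pics/scene4.png",grab_frame("scene")[:,:,::-1])
cv2.imwrite("pics/wrist4.png",grab_frame("wrist")[:,:,::-1])
E
```

```text
t 15.97 q [-0.478  0.37   1.432 -0.     1.34  -1.155] tcp [ 529.88 -143.78  233.82] F [-0.17 -0.59 -1.03] M [-0.039  0.083  0.027] gap 55.54
x [-0.626   0.7798 -0.    ] y [ 0.7798  0.626  -0.    ] z [ 0. -0. -1.]
```

View pics/scene4.png

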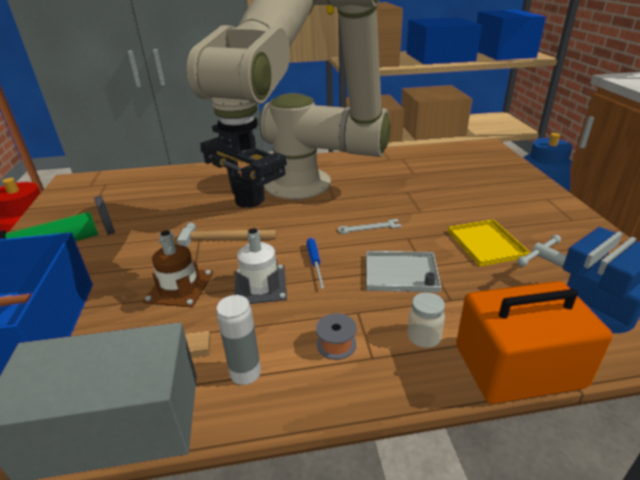

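View pics/wrist4.png

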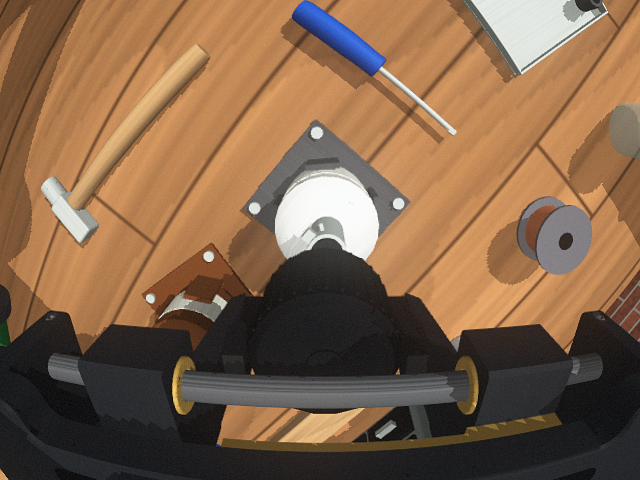

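The cap is off: the bare neck is at scene (254,240), the cap is in the jaws at (245,190), and the bystanders haven't moved. The tray centre measures (546,195), with sides of 140 x 170 and the socket where it should be. I aim for (531.6,186), away from the socket, with the jaws along the tray's y.

Emit:
send_rows --pt "-1 0.008 0.006 0 -2" --pt "-1 0.024 0.019 0 -5" --pt "-1 0.044 0.036 0 -8" --pt "-1 0.065 0.053 0 -11" --pt "-1 0.086 0.07 0 -14" --pt "-1 0.107 0.087 0 -17" --pt "-1 0.128 0.104 0 -20" --pt "-1 0.149 0.121 0 -23" --pt "-1 0.17 0.138 0 -26" --pt "-1 0.191 0.155 0 -29" --pt "-1 0.212 0.172 0 -32" --pt "-1 0.232 0.188 0 -35" --pt "-1 0.248 0.201 0 -37" --pt "-1 0.256 0.208 0 -38.4" --pt "-1 0.256 0.208 0 -38.4" --pt "-1 0.256 0.208 0 -38.4" --pt "-1 0.256 0.208 0 -38.4"

```text
t: 17.48
tool_pos: [531.9, 185.2, 233.7]
orientation: [-0.353, -3.121, 0.001]
wrist_force: [-1.3, -0.6, -1.5]
finger_gap: 55.6
```

```bash
python3 - <<'E'
from h import *
import cv2
from cell import grab_frame
go([531.6,186.1,25])
T=np.array(calibration("wrist")["world_to_cam"])
im=grab_frame("wrist")[:,:,::-1].copy()
ex=np.array([.975,-.222]);ey=np.array([.222,.975])
P=[[*(np.array([546.,195.1])+a*70*ex+b*85*ey),16] for a,b in[(-1,-1),(1,-1),(1,1),(-1,1)]]
q=fish(P,T);print(np.round(q,0).tolist())
cv2.polylines(im,[q.astype(np.int32)],True,(0,0,255),1)
cv2.imwrite("pics/wrist5.png",im)
E
```

```text
t 17.48 q [ 0.127  0.401  1.387 -0.     1.354 -1.218] tcp [531.88 185.16 233.68] F [-1.27 -0.6  -1.51] M [0.016 0.017 0.009] gap 55.58
x [-9.747e-01  2.234e-01  2.000e-04] y [ 2.234e-01  9.747e-01 -4.000e-04] z [-3.e-04 -4.e-04 -1.e+00]
tool shift m [0.0004 0.0009 0.2087]
[[251.0, 149.0], [258.0, 281.0], [415.0, 280.0], [423.0, 150.0]]
```

View pics/wrist5.png

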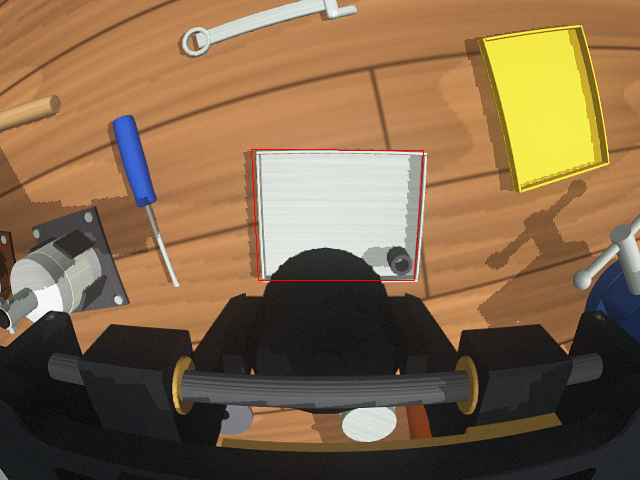

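The overlay matches the steel tray to about 2 px. Descending into it.

Emit:
send_rows --pt "-1 0 0.001 0.01 0" --pt "-1 0 0.002 0.03 0" --pt "-1 0 0.002 0.055 0" --pt "-1 0 0.002 0.08 0" --pt "-1 0 0.002 0.105 0" --pt "-1 0 0.002 0.13 0" --pt "-1 0 0.002 0.15 0" --pt "-1 0 0.002 0.17 0" --pt "-1 0 0.002 0.185 0" --pt "-1 0 0.002 0.197 0" --pt "-1 0 0.002 0.205 0" --pt "-1 0 0.002 0.209 0" --pt "-1 0 0.002 0.209 0" --pt "-1 0 0.002 0.209 0"

```text
t: 18.7
tool_pos: [532.7, 188.0, 25.4]
orientation: [0.352, 3.121, 0.0]
wrist_force: [0.4, 0.1, -0.9]
finger_gap: 55.4
```

Emit:
send_rows --pt "-1 0 0 0.0015 0" --pt "-1 0 0 0.003 0" --pt "-1 0 0 0.0045 0" --pt "-1 0 0 0.006 0" --pt "-1 0 0 0.006 0"

```text
t: 19.12
tool_pos: [532.2, 188.0, 18.6]
orientation: [-0.351, -3.122, 0.0]
wrist_force: [0.3, 0.4, -1.0]
finger_gap: 55.6
```

Emit:
send_rows --pt "-1 0 0 0.0005 0" --pt "-1 0 0 0.001 0" --pt "-1 0 0 0.001 0"

```text
t: 19.37
tool_pos: [532.3, 188.0, 17.8]
orientation: [-0.351, -3.122, 0.0]
wrist_force: [0.2, 1.0, -1.9]
finger_gap: 55.5
```

Emit:
send_rows --pt "-1 0 0 0.0005 0" --pt "-1 0 0 0.001 0" --pt "-1 0 0 0.001 0"

```text
t: 19.62
tool_pos: [532.3, 188.0, 16.7]
orientation: [-0.351, -3.122, 0.0]
wrist_force: [0.4, 0.7, -0.5]
finger_gap: 55.3
```

Emit:
send_rows --pt "-1 0 0 0.0004 0" --pt "-1 0 0 0.0007 0" --pt "-1 0 0 0.0007 0"

```text
t: 19.87
tool_pos: [532.3, 188.0, 16.1]
orientation: [-0.351, -3.122, 0.0]
wrist_force: [-0.7, -0.5, -1.3]
finger_gap: 55.3
```

Emit:
send_rows --pt "-1 0 0 0.0004 0" --pt "-1 0 0 0.0006 0" --pt "-1 0 0 0.0006 0"

```text
t: 20.12
tool_pos: [532.3, 188.0, 15.5]
orientation: [-0.351, -3.122, 0.0]
wrist_force: [-0.2, 0.5, -0.9]
finger_gap: 55.9
```

Emit:
send_rows --pt "-1 0 0 0.0003 0" --pt "-1 0 0 0.0005 0" --pt "-1 0 0 0.0005 0"

```text
t: 20.37
tool_pos: [532.3, 188.0, 15.0]
orientation: [-0.351, -3.122, 0.0]
wrist_force: [0.1, -0.1, -1.7]
finger_gap: 56.0
```

Emit:
send_rows --pt "-1 0 0 0.0003 0" --pt "-1 0 0 0.0005 0" --pt "-1 0 0 0.0005 0"

```text
t: 20.62
tool_pos: [532.4, 188.0, 14.8]
orientation: [0.351, 3.122, -0.0]
wrist_force: [-1.6, -0.2, 3.7]
finger_gap: 55.3
```

Emit:
send_rows --pt "-1 0 0 0.0003 0" --pt "-1 0 0 0.0005 0" --pt "-1 0 0 0.0005 0"

```text
t: 20.87
tool_pos: [532.4, 188.0, 14.8]
orientation: [0.351, 3.122, -0.0]
wrist_force: [-3.9, -0.9, 8.4]
finger_gap: 55.9
```

Contact at TCP z 14.8, close to the 15 expected. I ease off the press, then open.

Emit:
send_rows --pt "-1 0 0 -0.0004 0" --pt "-1 0 0 -0.0008 0" --pt "-1 0 0 -0.0008 0"

```text
t: 21.12
tool_pos: [532.4, 188.0, 14.8]
orientation: [0.351, 3.122, 0.0]
wrist_force: [-0.6, 0.1, 1.4]
finger_gap: 55.6
```

Emit:
send_rows --pt "0.4 0 0 0 0" --pt "0.5 0 0 0 0" --pt "0.7 0 0 0 0" --pt "0.7 0 0 0 0" --pt "0.7 0 0 0 0" --pt "0.7 0 0 0 0"

```text
t: 21.62
tool_pos: [532.3, 188.0, 14.8]
orientation: [-0.351, -3.122, 0.0]
wrist_force: [0.7, -0.1, 0.0]
finger_gap: 74.8
```

```bash
python3 - <<'E'
from h import *
import cv2
from cell import grab_frame
st()
cv2.imwrite("pics/wrist6.png",grab_frame("wrist")[:,:,::-1])
E
```

```text
t 21.62 q [ 0.132  0.666  1.597  0.     0.879 -1.215] tcp [532.3  187.99  14.77] F [ 0.69 -0.06  0.01] M [ 0.016  0.043 -0.028] gap 74.80
x [-9.750e-01  2.224e-01  1.000e-04] y [ 0.2224  0.975  -0.    ] z [-1.e-04 -0.e+00 -1.e+00]
```

View pics/wrist6.png

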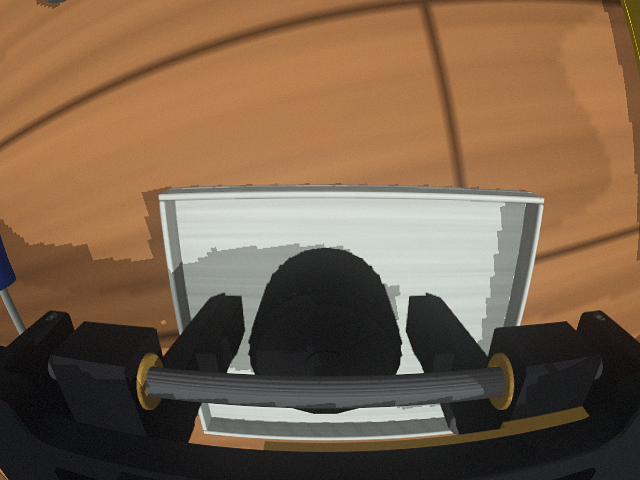

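The cap stands at columns 250–400 on the tray floor with both fingers clear of it. I retreat straight up.

Emit:
send_rows --pt "0.7 0 0 -0.004 0" --pt "0.7 0 0 -0.01 0" --pt "0.7 0 0 -0.02 0" --pt "0.7 0 0 -0.03 0" --pt "0.7 0 0 -0.045 0" --pt "0.7 0 0 -0.06 0" --pt "0.7 0 0 -0.08 0" --pt "0.7 0 0 -0.1 0" --pt "0.7 0 0 -0.12 0" --pt "0.7 0 0 -0.14 0" --pt "0.7 0 0 -0.16 0" --pt "0.7 0 0 -0.18 0" --pt "0.7 0 0 -0.2 0"

```text
t: 22.75
tool_pos: [532.1, 188.0, 217.1]
orientation: [0.351, 3.121, 0.001]
wrist_force: [0.7, 0.7, -0.3]
finger_gap: 75.2
```

Emit:
send_rows --pt "0.7 0.03 0 0 0" --pt "0.7 0.06 0 0 0" --pt "0.7 0.09 0 0 0" --pt "0.7 0.12 0 0 0" --pt "0.7 0.15 0 0 0" --pt "0.7 0.15 0 0 0" --pt "0.7 0.15 0 0 0" --pt "0.7 0.15 0 0 0"

```text
t: 23.42
tool_pos: [386.8, 221.3, 215.7]
orientation: [0.351, 3.12, 0.001]
wrist_force: [-0.7, 0.4, -0.5]
finger_gap: 75.2
```

```bash
python3 - <<'E'
from h import *
import cv2
from cell import grab_frame
st()
a=grab_frame("scene")[:,:,::-1];b=grab_frame("top")[:,:,::-1]
cv2.imwrite("pics/scene7.png",a)
c=cv2.resize(a[215:305,340:460],(400,300),interpolation=cv2.INTER_CUBIC);d=cv2.resize(b[210:300,230:350],(400,300),interpolation=cv2.INTER_CUBIC)
cv2.imwrite("pics/crop7.png",np.hstack([c,d]))
E
```

```text
t 23.42 q [ 0.256  0.158  1.758 -0.     1.224 -1.091] tcp [386.76 221.32 215.68] F [-0.65  0.42 -0.51] M [-0.007 -0.023 -0.011] gap 75.20
x [-0.975   0.2223 -0.0017] y [2.223e-01 9.750e-01 7.000e-04] z [ 1.8e-03  3.0e-04 -1.0e+00]
```

View pics/scene7.png

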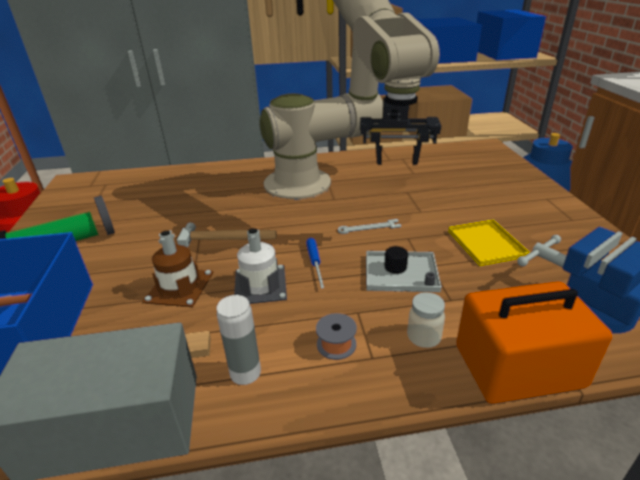

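View pics/crop7.png

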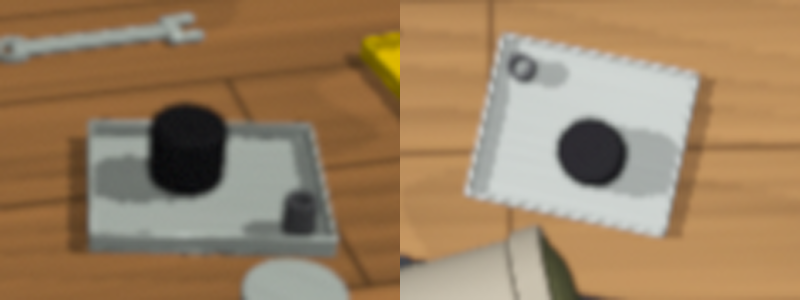

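The cap stands upright in the steel tray, at scene (396,260), clear of the socket at (430,279). The neck is bare and the bystanders are unmoved. The robot touches nothing, so I hand in.

```bash
python3 -c "
from cell import order
print(order.sign_off())"
```

```text
the job is handed in; nothing more can be done
None
```

The tin is open, and its cap stands upright and flat in the steel parts tray, clear of the socket. I handed the job in at about 23.4 s.

- **Pressing and turning:** I gripped the cap and pressed it down about 9 mm until the teeth met. I then turned it 88° counter-clockwise in one bite, nearly all of it at 15–18 N. The highest reading was 17.8 N, against the 23 N that crushes the seal.
- **Lifting and placing:** The cap came off with only about its own weight (1–2 N) on the wrist. I set it down on contact with the tray floor, where the press peaked at 8.4 N. I eased that to 1.4 N before opening the fingers.
- **Last checks:** The final pictures show the neck bare, the cap upright, the other things where they were, and the gripper away from everything.
- **What disagreed:** The push briefly read 13.9 N, below the 15–19 N mesh range, about 18° into the turn, and I pressed it back up. Side forces reached about 8 N while pressing and about 5 N while letting off, and the tool shifted about 2 mm sideways. The forces were gone once the cap was free. I did not look at the seal separately.

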